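# Slide a battery pack into the dog-leg bay of a bench charging cradle

## Robot

A 6-joint arm with a two-finger parallel gripper is mounted at the origin on the work surface. World frame = base frame: x ahead of the robot, y to its left, z up, the work surface at z = 0. Lengths are in m, angles in rad, forces in N, time in s.
With the tool pointing down it reaches from about 0.425 to 0.95 m from the base axis. Payload 3.5 kg.
Tool frame: the origin (TCP) lies on the centre line of the jaws, within the pads' length; the fingertips stand 19 mm ahead of it and the grasp point (between the pads) is the TCP; z points along the fingers, y is the line along which they close (so a half turn about z gives the same grasp; the last joint's range is limited). The gripper opens to 85 mm and grips with 20 to 120 N. Pads are 22 mm wide; open, the fingers measure 114 mm over their backs; the gripper's body (76 mm by 85 mm) begins 54 mm behind the grasp point. The pads swing forward as they close: fully open they stand 13 mm farther back than shut.
Start: joints at [-1.365, 0.286, 1.577, -0, 1.279, -0.15], TCP at [0.235, -0.633, 0.25] pointing down, gripper open.
Joint ranges: [-2.77, 2.77], [-0.9, 2.22], [0.21, 2.48], [-1.53, 4.67], [0.24, 2.81], [-2.84, 2.84]. Speed limits (rad/s): [2.79, 2.79, 3.14, 3.14, 3.14, 3.14].

## Interface

Orientations are given as a unit quaternion [x, y, z, w].
In Python, from plant import ctrl, imaging gives the robot as it stands. The module is installed in compiled form; this text tells all that it offers.
- The arm moves only by the shell command python3 -m handwheel 'ROWS' [OPENING] [FORCE]. ROWS is JSON, one flat list of numbers, 6 for each row, row after row: the shift along the world's x, y, z in units of 150 mm (1.0 is 150 mm), then the turn, a rotation vector about the world's x, y, z in units of 90 degrees (1.0 is 90 degrees). In form: [tx, ty, tz, rx, ry, rz, tx, ty, tz, rx, ry, rz, ...]. A call has 1 to 5 rows; each row shifts and turns the commanded pose from where the row before left it; what a row does not reach is not made up. A row lasts 1/12 s, in which the tool goes at most 41.7 mm and 7.16 degrees, less where a joint would pass 70% of its speed; a pose out of reach is approached as far as the arm can. A call with a number of a shift or a turn outside -1 to 1 is refused whole. A call with a gripper value outside its range is refused whole. OPENING is the opening, from 0 (shut) to 1 (fully open), set as the call begins (- or left out, the last holds). The fingers move at their own pace and stop on an object; FORCE is the grip in N (left out, the last holds). Time passes only in rows, so rows that do not move let the fingers close. It gives the time, the measured TCP pose, the force, the opening and the grip force at its end, in the units of the state.
- ctrl.get_state(): the state, without advancing time (a new reading comes with each control period).
- imaging.read_camera(name): name is "scene" or "side" or "wrist"; returns (picture, depth): 384x512x3 uint8, blue, green, red; 384x512 float32, m along the optical axis (not along the pixel's ray), 0 where there is no reading.
- imaging.get_calibration(name): a dict with "fovy" (degrees; the focal length in pixels is half the picture's height over the tangent of half this angle, whatever the lens; pixels are square), "cx", "cy" (the principal point, pixels), "R" (3x3) and "t" (3): a world point X has camera coordinates R X + t. Camera axes: x right, y down, z forward; pixel columns grow to the right and rows downward; lengths in m; the calibration is good to about 2 mm. A picture is of the moment at which its call begins: read the wrist's pose just before it. get_calibration takes no time and is no camera call; for the wrist camera it gives the pose at the moment of the call.
- ctrl.sign_off(): hands the job in; it is judged then, once.
The state is a dict: "time": time; "qpos": joint angles; "dq": joint speeds; "joint_efforts": joint torques, N m; "eef_pos": TCP position; "tcp_rot": TCP orientation; "contact_force": force on the tool from outside, world axes, zero at the start; "wrist_torque": the same for the moment, N m; "opening": opening from 0.0 (shut) to 1.0 (fully open); "finger_force": force on a finger pad.
Only numpy, scipy, OpenCV 4.12 (cv2) and the standard library are available. Lean on these libraries where they do the work, as an engineer would, in place of code of your own. Each camera call takes 0.05 s, during which the arm holds its last target. There are 200 camera calls.

## Task

Put the smaller of the two battery packs on charge: slide it flat along the bench, lengthways, through the cradle's lane under the two lips until it meets the rubber bumper of the back wall, then push it across, under the hood, until the contact block at the end of the bay is pressed fully home. The block gives first with a light drag and only then stops hard (a first rise in force is not yet home); never load the cradle with more than 35 N and do not shift the bigger pack, chuck, bearing, wrench, tray or screwdriver.

Things in the scene. Friction and masses are not known exactly. Their poses are not given: they have to be found in the camera images.
- pack: The smaller battery pack, black with brass strips on top, 56 wide (its x) x 86 long (its y) x 44 mm high, 0.3 to 0.6 kg: the full-size lower body is 26 mm high, the top part above it is set in 5 mm at the long sides and 4 mm at the ends. Origin: centre of its underside; z up. Either end may go first. It starts flat on the bench at one of two places (the big pack at the other).
- cradle: Aluminium charging cradle with a grey hood, fixed to the bench; no floor (the pack slides on the bench). A lane enters along its -y into an open pocket; a hooded bay lies beside the pocket to +x. Origin: on the bench, pocket centre. All mm below are in its frame, walls 8 thick. Pack centre: (0,-3) against the bumper of the back wall; (64, -3 to +3) fully home, 10 mm of its width outside the hood.
- cradle_mouth (a point): LANE mouth centre, on the bench, x=0 y=116. Lane runs to y=46, 62 wide (x -31 to 31), walls 48 high; two lips 48 to 53 above the bench reach 12 mm in from each wall, leaving a slot 38 wide along the middle for a finger. Flared lead-ins reach y=132, x=-44 and 44. Axes as the cradle's.
- cradle_window (a point): WINDOW in the pocket's near wall (x -39 to -31, 48 high), y -25 to 25, open above, for a finger; this point: x=-35 y=0 on the bench. POCKET: open above, x -31 to 31, y -46 to 46. Along the back wall, over pocket and bay, runs a black rubber bumper 7 to 37 mm high, its face at y=-46; it gives up to 4 mm at 12 N and springs back.
- cradle_bay (a point): BAY centre on the bench, x=71 y=0. Bay: x 31 to 112, y -46 to 46 (92 for the 86 mm pack), walls 50 high; a hood 50 to 56 above the bench covers x 46 to 120, y -62 to 54.
- contact (a joint): Travel of the black contact block in the bay along the cradle's +x, in m: starts at 0 to 0.004, hard stop at 0.012 (fully home). Moves with about 4 N of drag and stays where it is left.
- contact_face (a point): Middle of the contact block's face (44 wide, 30 mm high, centre 21 mm above the bench, y=-2 in the cradle's frame), under the hood; its x in the cradle's frame is 80 mm plus the travel.
- big_pack: The larger battery pack, of the same look, 70 x 105 x 58 mm high; origin centre of underside. Bystander.
- screwdriver: Screwdriver, 200 mm long; bystander.
- wrench: Steel wrench, 200 mm long; bystander.
- tray: Blue parts tray, 160 x 100 x 40 mm; bystander.
- chuck: Drill chuck standing on its base, 40 mm diameter, 44 mm high; bystander.
- bearing: Ball bearing ring, 40 mm diameter, 13 mm high; bystander.

How it is judged:
By the outcome, as a careful person would: the job done as asked, in the order asked, and still so for the second after the job is handed in, with the robot touching nothing.
It also fails if it takes over 72 s, if anything falls off the work surface, if the arm or the gripper's body presses on something with over 40 N, if the wrist force passes 120 N, or if a joint passes its speed limit or range.

## Working session

There is one attempt and no reset: what is moved stays moved. The work goes in short steps, Python scripts to look and compute and a shell command to move; the robot and the scene stay as the last step left them, time stands still between calls to the robot, and variables do not carry over. Pictures are saved under pics/ and viewed, at most 11 in all, crops included, and the job is handed in when it is done.

```bash
mkdir -p pics
cat > h.py <<'E'
import numpy as np, cv2
from plant import ctrl, imaging
def cam(n):
    c=imaging.get_calibration(n); im,d=imaging.read_camera(n)
    f=192/np.tan(np.radians(c['fovy'])/2)
    return c,im,d,f
def cloud(n):
    c,im,d,f=cam(n)
    v,u=np.mgrid[:384,:512]
    P=np.stack([(u-c['cx'])/f*d,(v-c['cy'])/f*d,d],-1)
    W=(P-np.array(c['t']))@np.array(c['R'])
    W[d==0]=np.nan
    return im,W
E
python3 - <<'E'
from h import *
for n in('scene','side'):
    im,W=cloud(n); np.save(n+'.npy',W); np.save(n+'_im.npy',im); cv2.imwrite(f'pics/{n}.png',im)
    c=imaging.get_calibration(n); print(n,c['fovy'],-np.array(c['R']).T@np.array(c['t']), np.array(c['R'])[2])
s=ctrl.get_state(); print(s)
E
```

```text
scene 46.11455171325261 [1.35479775 0.03846727 0.90105833] [-0.67458082 -0.07883878 -0.73397899]
side 57.01170353610257 [0.46414662 0.81703151 0.55742625] [ 0.1116298  -0.84876693 -0.51684958]
{'time': 0.1, 'qpos': array([-1.36498461e+00,  2.87090108e-01,  1.57802285e+00,  1.48886120e-05,
        1.27861250e+00, -1.49994271e-01]), 'dq': array([-0.00177828, -0.00276568, -0.00413338, -0.00101383,  0.00022297,
       -0.00235188]), 'joint_efforts': array([ 5.45625826e-04, -4.07297122e+01, -2.93699938e+01, -1.50505939e-04,
        3.44405438e-03, -6.77445300e-06]), 'eef_pos': array([ 0.23505385, -0.63216242,  0.24908097]), 'tcp_rot': array([ 9.84216777e-01,  1.76963834e-01, -2.26343952e-05, -1.06618817e-03]), 'contact_force': array([ 0.06276328, -0.34580199,  0.72315024]), 'wrist_torque': array([ 0.02385271, -0.01696212,  0.07425522]), 'finger_force': 0.0, 'opening': 0.9975079729267854}
```

View pics/scene.png

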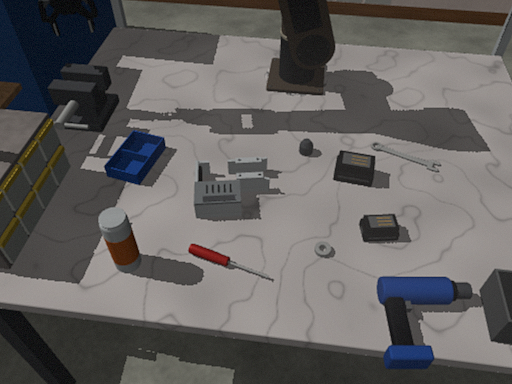

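View pics/side.png

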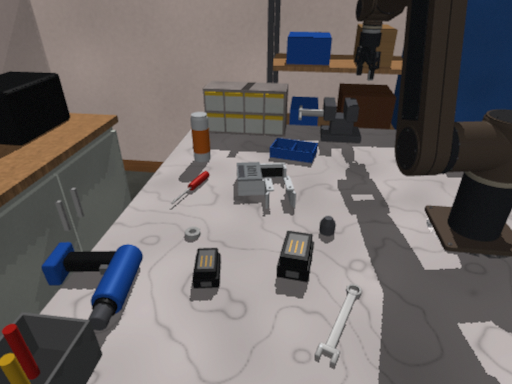

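The scene picture shows the small pack at about (380,228), the big pack at (355,167), and the cradle at about (230,185). The cradle's lane opens to image right (world +y) and its hood is toward +x. The chuck is at (306,147), the bearing at (323,249), and the screwdriver at (230,262). The side picture agrees: small pack at (207,267), cradle at (265,185).

Run:
```python
from h import *
S=np.load('scene.npy');D=np.load('side.npy')
def reg(W,u0,u1,v0,v1,z0,z1):
    p=W[v0:v1,u0:u1].reshape(-1,3); return p[(p[:,2]>z0)&(p[:,2]<z1)]
def rect(p):
    r=cv2.minAreaRect((p[:,:2]*1000).astype(np.float32)); return len(p),np.round(r[0],1),np.round(r[1],1),round(r[2],1),np.round(np.median(p[:,2]),4)
for n,W,b in(('scene',S,(350,412,205,250)),('side',D,(185,230,240,295))):
    print(n,'pack top',rect(reg(W,*b,.038,.05)),'all',rect(reg(W,*b,.008,.06)))
for n,W,b in(('scene',S,(325,385,140,192)),('side',D,(270,322,225,285))):
    print(n,'big',rect(reg(W,*b,.05,.065)),'all',rect(reg(W,*b,.008,.06)))
for n,W,b in(('scene',S,(185,280,150,225)),('side',D,(228,303,155,215))):
    p=reg(W,*b,.02,.08); print(n,'cradle hist',np.histogram(p[:,2],np.arange(.02,.082,.004)))
    print('hood',rect(reg(W,*b,.0535,.062)),'lips', rect(reg(W,*b,.045,.0535)))
# top-down height map of cradle
a=np.concatenate([reg(S,170,300,140,235,.005,.09),reg(D,220,310,150,220,.005,.09)])
x0,y0=a[:,:2].min(0);print(x0,y0,a[:,:2].max(0))
x0,y0=.5,-.40
img=np.zeros((300,400),np.float32)
for x,y,z in a[np.argsort(a[:,2])]:
    i,j=int((x-x0)*1000),int((y-y0)*1000)
    if 0<=i<300 and 0<=j<400: cv2.circle(img,(j,i),1,float(z),-1)
im=cv2.applyColorMap((img/.07*255).clip(0,255).astype(np.uint8),cv2.COLORMAP_JET)
cv2.imwrite('pics/map.png',cv2.resize(im,(800,600),interpolation=0))
```

```text
scene pack top (532, array([648.4, 249.9]), array([49.6, 77.9]), 10.2, np.float64(0.0447)) all (928, array([648.9, 249.7]), array([57.3, 86.7]), 10.2, np.float64(0.0424))
side pack top (550, array([648.3, 251.5]), array([46.1, 80.4]), 10.0, np.float64(0.0446)) all (959, array([647.7, 253.6]), array([56.7, 86.6]), 10.3, np.float64(0.0429))
scene big (633, array([457.4, 190.9]), array([96.5, 67.4]), 83.9, np.float64(0.0586)) all (1024, array([402.8, 206.8]), array([112.8, 195.9]), 74.0, np.float64(0.0477))
side big (817, array([456. , 192.8]), array([99.5, 59.9]), 83.6, np.float64(0.0587)) all (1375, array([447.4, 150.3]), array([198.6,  75.8]), 79.4, np.float64(0.056))
scene cradle hist (array([128, 132, 127, 140, 141, 113, 140, 256, 626, 655,  27,   0,   0,
         0,   0]), array([0.02 , 0.024, 0.028, 0.032, 0.036, 0.04 , 0.044, 0.048, 0.052,
       0.056, 0.06 , 0.064, 0.068, 0.072, 0.076, 0.08 ]))
hood (1147, array([ 569.4, -136.5]), array([163.4, 174.8]), 10.7, np.float64(0.0564)) lips (523, array([ 565.8, -128.3]), array([165.3, 194.9]), 12.4, np.float64(0.0507))
side cradle hist (array([ 74,  92,  66,  83,  99,  75,  82, 135, 292, 293,   1,   0,   0,
         0,   0]), array([0.02 , 0.024, 0.028, 0.032, 0.036, 0.04 , 0.044, 0.048, 0.052,
       0.056, 0.06 , 0.064, 0.068, 0.072, 0.076, 0.08 ]))
hood (510, array([ 570. , -135.8]), array([157.2, 184.9]), 12.7, np.float64(0.0562)) lips (276, array([ 567.2, -127.9]), array([160., 198.]), 13.2, np.float64(0.0502))
0.34751407531258477 -0.4543296292609593 [0.71654189 0.03821793]
```

View pics/map.png

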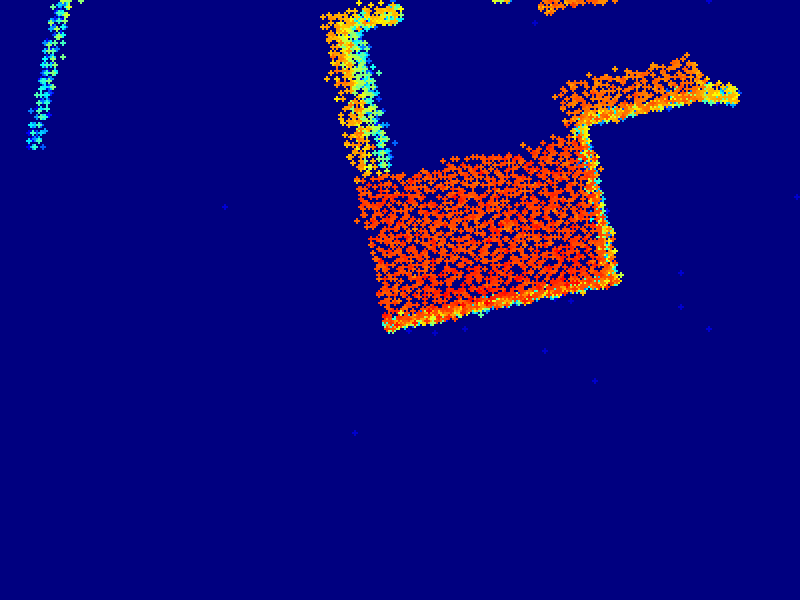

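The height map shows the hood as a red block at rows 150–325 and the right lane wall and lip at (560–740, 60–130). The back wall is at (340,20)–(385,325), so the cradle's yaw is about +10°. I'll fit its pose next.

```bash
cat >> h.py <<'E'
from scipy.optimize import minimize
from scipy.spatial import cKDTree
# top surfaces (x0,x1,y0,y1) in cradle mm
RE=np.array([[46,120,-62,54],[-39,-19,46,116],[19,39,46,116],[-39,46,-54,-46],[-39,-31,-54,-25],[-39,-31,25,46],[31,39,46,54]],float)
G=np.concatenate([np.stack(np.meshgrid(np.arange(a,b+.1,3),np.arange(c,d+.1,3)),-1).reshape(-1,2) for a,b,c,d in RE[:3]])
def fitc(p,g):
    p=p[:,:2]*1000; t=cKDTree(p)
    def cost(q,full=False):
        c,s=np.cos(q[2]),np.sin(q[2]); R=np.array([[c,-s],[s,c]])
        l=(p-q[:2])@R
        dx=np.maximum(np.maximum(RE[:,0]-l[:,:1],l[:,:1]-RE[:,1]),0);dy=np.maximum(np.maximum(RE[:,2]-l[:,1:],l[:,1:]-RE[:,3]),0)
        d=np.minimum(np.hypot(dx,dy).min(1),8)
        e=np.minimum(t.query(G@R.T+q[:2])[0],8)
        return d.mean()+ .5*np.maximum(e-1.5,0).mean()
    best=min((minimize(cost,[g[0]+i,g[1]+j,g[2]],method='Nelder-Mead',options=dict(xatol=.01,fatol=1e-4,initial_simplex=np.array([g[0]+i,g[1]+j,g[2]])+np.array([[0,0,0],[6,0,0],[0,6,0],[0,0,.05]]))) for i in(-8,0,8) for j in(-8,0,8)),key=lambda r:r.fun)
    return best.x,best.fun
def loc(q,P):
    c,s=np.cos(q[2]),np.sin(q[2]); return (np.asarray(P)-q[:2])@np.array([[c,-s],[s,c]])
def wor(q,L):
    c,s=np.cos(q[2]),np.sin(q[2]); return np.asarray(L)@np.array([[c,-s],[s,c]]).T+q[:2]
E
python3 - <<'E'
from h import *
S=np.load('scene.npy');D=np.load('side.npy')
def box(W,x0,x1,y0,y1,z0,z1):
    p=W.reshape(-1,3); p=p[~np.isnan(p[:,0])]
    return p[(p[:,0]>x0)&(p[:,0]<x1)&(p[:,1]>y0)&(p[:,1]<y1)&(p[:,2]>z0)&(p[:,2]<z1)]
for W in(S,D,np.concatenate([S,D])):
    p=box(W,.42,.72,-.26,.02,.046,.065); q,f=fitc(p,[510,-145,.17]); print(len(p),np.round(q,2),np.degrees(q[2]),f)
    print('pack in cradle',loc(q,[648.4,251]), 'mouth',wor(q,[0,116]))
def rect(p):
    r=cv2.minAreaRect((p[:,:2]*1000).astype(np.float32)); return len(p),np.round(r[0]),np.round(r[1]),round(r[2],1)
print('bearing',rect(box(S,.6,.78,.05,.2,.006,.02)))
p=box(S,.35,.5,.0,.13,.01,.06);print('chuck',rect(p))
E
```

```text
1640 [ 5.3543e+02 -1.7257e+02  2.2000e-01] 12.502735654874106 0.37153388985176394
pack in cradle [201.99028003 389.06744528] mouth [510.315125   -59.31994811]
767 [ 5.3591e+02 -1.6911e+02  2.2000e-01] 12.39535812394786 0.7440753466058572
pack in cradle [200.04832339 386.16967746] mouth [511.00846503 -55.81354669]
2407 [ 5.3542e+02 -1.7105e+02  2.1000e-01] 12.268008412819057 0.40041036592427404
pack in cradle [200.07725353 388.40747038] mouth [510.77408667 -57.7002515 ]
bearing (182, array([722., 116.]), array([37., 41.]), 61.8)
chuck (179, array([384.,  53.]), array([39., 31.]), 65.0)
```

```bash
python3 -m handwheel '[0.109,0.237,0.022,0,0,0.059,0.109,0.237,0.022,0,0,0.059,0.109,0.237,0.022,0,0,0.059,0.109,0.237,0.022,0,0,0.059,0.109,0.237,0.022,0,0,0.059]' 1 && python3 -m handwheel '[0.109,0.237,0.022,0,0,0.059,0.109,0.237,0.022,0,0,0.059,0.109,0.237,0.022,0,0,0.059,0.109,0.237,0.022,0,0,0.059,0.109,0.237,0.022,0,0,0.059]' && python3 -m handwheel '[0.109,0.237,0.022,0,0,0.059,0.109,0.237,0.022,0,0,0.059,0.109,0.237,0.022,0,0,0.059,0.109,0.237,0.022,0,0,0.059,0,0,0,0,0,0]'
cat > look.py <<'E'
from h import *
import sys
im,W=cloud('wrist'); cv2.imwrite(sys.argv[1],im); np.save('w.npy',W)
s=ctrl.get_state(); q=s['tcp_rot']; a=2*np.arctan2(q[1],q[0]); print(s['time'],np.round(s['eef_pos'],4),'toolx yaw',np.degrees(a),'F',s['contact_force'].round(1),s['qpos'].round(2))
p=W.reshape(-1,3); p=p[~np.isnan(p[:,0])]
m=(p[:,0]>.42)&(p[:,0]<.72)&(p[:,1]>-.26)&(p[:,1]<.02)&(p[:,2]>.046)&(p[:,2]<.065)
print(m.sum())
if m.sum()>300: q,f=fitc(p[m],[535.5,-171,.215]); print(q.round(3),f)
E
python3 look.py pics/w1.png
```

```text
time: 0.52
eef_pos: [0.3172, -0.453, 0.2662]
tcp_rot: [0.916, 0.4, 0.0, -0.001]
contact_force: [0.5, -0.3, -0.2]
opening: 0.998
finger_force: 0.0
time: 0.93
eef_pos: [0.3988, -0.2752, 0.2831]
tcp_rot: [0.8, 0.6, 0.0, -0.0]
contact_force: [0.3, -0.0, 0.5]
opening: 1.002
finger_force: 0.0
time: 1.35
eef_pos: [0.4657, -0.1295, 0.297]
tcp_rot: [0.674, 0.739, 0.001, -0.0]
contact_force: [-1.3, 0.5, 0.7]
opening: 1.002
finger_force: 0.0
1.4 [ 0.4648 -0.132   0.2966] toolx yaw 95.08014504679912 F [-0.5 -0.4 -0.2] [-0.49 -0.18  1.98  0.    1.34 -0.58]
7113
[ 5.33125e+02 -1.71004e+02  2.16000e-01] 0.28385690513336254
```

View pics/w1.png

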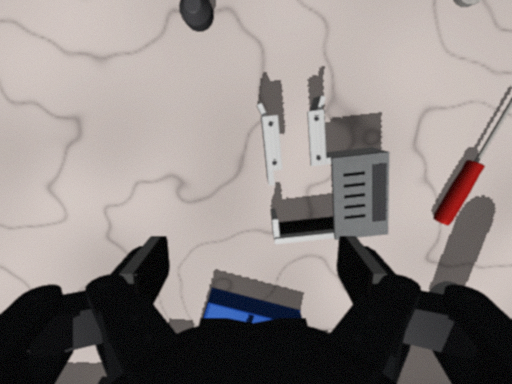

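The wrist picture shows the whole cradle: lane lips at (272,145) and (316,137), pocket, and hood at (360,193). The fit gives origin (533,−171) mm and yaw 12.4°, which agrees with the scene fit to 2 mm. Now to the pack.

```bash
python3 -m handwheel '[0.12,0.215,-0.03,0,0,0.057,0.12,0.215,-0.03,0,0,0,0.12,0.215,-0.03,0,0,0,0.12,0.215,-0.03,0,0,0,0.12,0.215,-0.03,0,0,0]' >/dev/null && python3 -m handwheel '[0.12,0.215,-0.03,0,0,0,0.12,0.215,-0.03,0,0,0,0.12,0.215,-0.03,0,0,0,0.12,0.215,-0.03,0,0,0,0.12,0.215,-0.03,0,0,0]' >/dev/null&& python3 -m handwheel '[0,0,0,0,0,0,0,0,0,0,0,0]'
cat > pk.py <<'E'
from h import *
import sys
def pack(x0,x1,y0,y1,zt=(.038,.05)):
    p=np.load('w.npy').reshape(-1,3); p=p[~np.isnan(p[:,0])]
    m=(p[:,0]>x0)&(p[:,0]<x1)&(p[:,1]>y0)&(p[:,1]<y1)
    for lo,hi in(zt,(.01,.05)):
        a=p[m&(p[:,2]>lo)&(p[:,2]<hi)]; r=cv2.minAreaRect((a[:,:2]*1000).astype(np.float32)); print(len(a),np.round(r[0],1),np.round(r[1],1),round(r[2],2),a[:,2].mean().round(4))
pack(*map(float,sys.argv[1:5]))
E
python3 look.py pics/w2.png; python3 pk.py .58 .72 .18 .33
```

```text
time: 2.4
eef_pos: [0.6442, 0.1875, 0.2493]
tcp_rot: [0.644, 0.765, -0.002, -0.001]
contact_force: [-0.8, 0.2, -0.3]
opening: 1.0
finger_force: 0.0
2.45 [0.644  0.1865 0.2501] toolx yaw 99.81915712021346 F [-0.3 -0.8 -0.7] [ 0.13  0.28  1.59 -0.    1.28 -0.04]
0
2886 [646.7 251.7] [46.  78.1] 10.5 0.0442
3476 [646.3 252.3] [56.6 86.2] 10.01 0.0409
```

```bash
python3 -m handwheel '[0.009,0.218,0,0,0,0.004,0.009,0.218,0,0,0,0,0,0,-0.27,0,0,0,0,0,-0.27,0,0,0,0,0,-0.27,0,0,0]' && python3 -m handwheel '[0,0,-0.27,0,0,0,0,0,-0.27,0,0,0,0,0,-0.17,0,0,0,0,0,0,0,0,0]'
```

```text
time: 2.87
eef_pos: [0.6475, 0.2514, 0.1308]
tcp_rot: [0.642, 0.767, 0.001, 0.001]
contact_force: [0.6, 0.5, -1.1]
opening: 0.998
finger_force: 0.0
time: 3.2
eef_pos: [0.6415, 0.2492, 0.0158]
tcp_rot: [0.642, 0.766, -0.006, -0.004]
contact_force: [-1.2, -0.9, -1.1]
opening: 0.997
finger_force: 0.0
```

```bash
python3 -m handwheel '[0,0,0,0,0,0,0,0,0,0,0,0,0,0,0,0,0,0]' && python3 -m handwheel '[0,0,0,0,0,0,0,0,0,0,0,0,0,0,0,0,0,0,0,0,0,0,0,0,0,0,0,0,0,0]' 0 40 && python3 -m handwheel '[0,0,0,0,0,0,0,0,0,0,0,0,0,0,0,0,0,0,0,0,0,0,0,0,0,0,0,0,0,0]'
```

```text
time: 3.45
eef_pos: [0.6494, 0.2527, 0.0277]
tcp_rot: [0.642, 0.767, 0.003, 0.002]
contact_force: [1.0, -0.6, -0.0]
opening: 0.998
finger_force: 0.0
time: 3.87
eef_pos: [0.6478, 0.2532, 0.0257]
tcp_rot: [0.641, 0.767, 0.001, 0.001]
contact_force: [-1.3, 0.0, 6.5]
opening: 0.647
finger_force: 44.9
time: 4.28
eef_pos: [0.6478, 0.2532, 0.0257]
tcp_rot: [0.641, 0.767, 0.001, 0.001]
contact_force: [-1.4, -0.8, 6.7]
opening: 0.641
finger_force: 44.9
```

```bash
python3 -m handwheel '[0,0,0.03,0,0,0,-0.104,-0.155,0,0,0,0.0245,-0.104,-0.155,0,0,0,0,-0.104,-0.155,0,0,0,0,-0.104,-0.155,0,0,0,0]' >/dev/null&& python3 -m handwheel '[-0.104,-0.155,0,0,0,0,-0.104,-0.155,0,0,0,0,-0.104,-0.155,0,0,0,0,-0.104,-0.155,0,0,0,0,-0.104,-0.155,0,0,0,0]' && python3 -m handwheel '[-0.104,-0.155,0,0,0,0,0,0,0,0,0,0,0,0,0,0,0,0,0,0,0,0,0,0]' && python3 look.py pics/w3.png
```

```text
time: 5.12
eef_pos: [0.5043, 0.043, 0.0271]
tcp_rot: [0.626, 0.78, -0.001, -0.001]
contact_force: [0.3, -1.5, -3.5]
opening: 0.644
finger_force: 44.0
time: 5.45
eef_pos: [0.4906, 0.0205, 0.0278]
tcp_rot: [0.627, 0.779, 0.0, -0.0]
contact_force: [-0.2, 0.6, -3.4]
opening: 0.65
finger_force: 44.1
5.5 [0.491  0.0208 0.0279] toolx yaw 102.43699942545365 F [ 0.4  0.7 -3.3] [-0.16  0.2   2.15  0.    0.79 -0.38]
3430
[ 5.275e+02 -1.790e+02  2.150e-01] 11.25
```

View pics/w3.png

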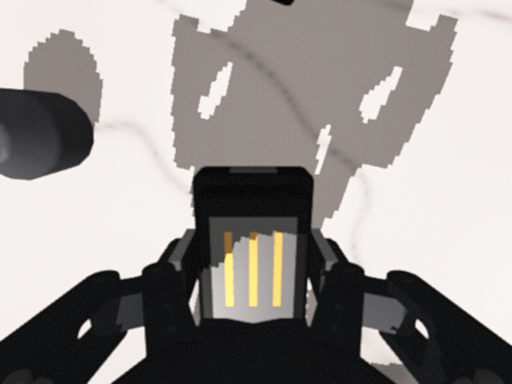

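The pack is held square between the pads and is aligned with the lane by TCP pose. Next I set it down and slide it to the lane entrance.

```bash
python3 -m handwheel '[0,0,-0.016,0,0,0,0,0,0,0,0,0]' && python3 -m handwheel '[0.0205,-0.0933,0,0,0,0,0.0205,-0.0933,0,0,0,0,0.0205,-0.0933,0,0,0,0,0,0,0,0,0,0,0,0,0,0,0,0]' && python3 -c "
from h import *
im,W=cloud('scene');np.save('scene2.npy',W);cv2.imwrite('pics/s2.png',cv2.resize(im[110:260,160:360],(800,600)))"
```

```text
time: 5.67
eef_pos: [0.4915, 0.021, 0.0257]
tcp_rot: [0.626, 0.78, 0.0, 0.0]
contact_force: [-0.5, -0.5, -2.6]
opening: 0.644
finger_force: 44.2
time: 6.08
eef_pos: [0.5005, -0.0216, 0.0257]
tcp_rot: [0.627, 0.779, 0.0, 0.0]
contact_force: [0.1, -0.3, -1.9]
opening: 0.642
finger_force: 44.2
```

View pics/s2.png

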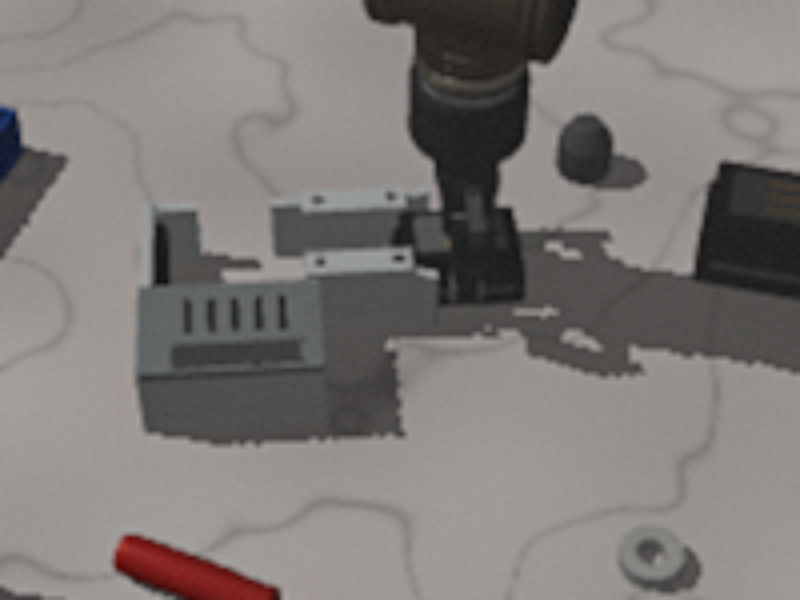

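The picture shows the pack's front end just inside the lane mouth, at about (400,245), between the lips and squared to the lane. Now I release, lift, shut the fingers and go behind the pack.

```bash
python3 -m handwheel '[0,0,0,0,0,0,0,0,0,0,0,0,0,0,0,0,0,0,0,0,0,0,0,0]' 0.82 && python3 -m handwheel '[0,0,0.12,0,0,0,0,0,0.2,0,0,0,0,0,0.2,0,0,0,0,0,0,0,0,0]' && python3 -m handwheel '[-0.0487,0.2213,0,0,0,0,-0.0487,0.2213,0,0,0,0,0,0,0,0,0,0,0,0,0,0,0,0,0,0,0,0,0,0]' 0 && python3 -m handwheel '[0,0,-0.1,0,0,0,0,0,-0.15,0,0,0,0,0,-0.15,0,0,0,0,0,-0.085,0,0,0,0,0,0,0,0,0]' && python3 look.py pics/w4.png
```

```text
time: 6.47
eef_pos: [0.5002, -0.0212, 0.0259]
tcp_rot: [0.626, 0.78, 0.0, 0.0]
contact_force: [0.0, -0.2, -0.7]
opening: 0.817
finger_force: 0.0
time: 6.8
eef_pos: [0.5041, -0.0223, 0.11]
tcp_rot: [0.626, 0.78, 0.003, 0.005]
contact_force: [0.9, -0.6, 1.2]
opening: 0.823
finger_force: 0.0
time: 7.22
eef_pos: [0.4855, 0.0449, 0.1036]
tcp_rot: [0.626, 0.78, -0.0, 0.0]
contact_force: [-0.1, -0.3, 0.1]
opening: 0.108
finger_force: 0.0
time: 7.63
eef_pos: [0.4831, 0.044, 0.0277]
tcp_rot: [0.627, 0.779, -0.002, -0.003]
contact_force: [-0.4, -0.2, -0.7]
opening: 0.005
finger_force: 0.0
7.6833 [0.4843 0.044  0.0294] toolx yaw 102.33660467598243 F [ 0.7 -0.2 -0.6] [-0.12  0.19  2.16 -0.    0.8  -0.33]
0
```

View pics/w4.png

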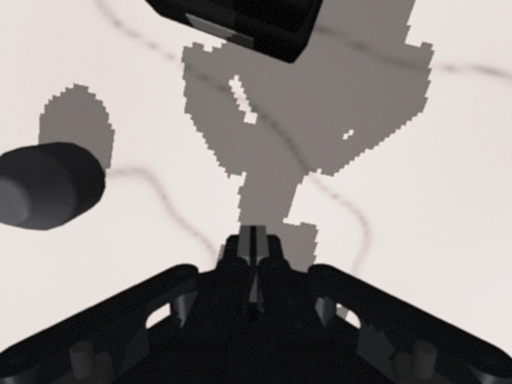

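The fingers are shut behind the pack, clear of the bench. Pushing straight down the lane.

```bash
python3 -m handwheel '[0.0221,-0.0634,0,0,0,0,0.0143,-0.0651,0,0,0,0,0.0143,-0.0651,0,0,0,0,0.0143,-0.0651,0,0,0,0,0.0143,-0.0651,0,0,0,0]' && python3 -m handwheel '[0.0143,-0.0651,0,0,0,0,0.0143,-0.0651,0,0,0,0,0.0143,-0.0651,0,0,0,0,0.0143,-0.0651,0,0,0,0,0.0143,-0.0651,0,0,0,0]'
```

```text
time: 8.1
eef_pos: [0.4982, -0.0051, 0.0319]
tcp_rot: [0.627, 0.779, 0.001, 0.001]
contact_force: [-0.6, 1.8, 0.5]
opening: 0.003
finger_force: 1.0
time: 8.52
eef_pos: [0.5076, -0.0526, 0.0307]
tcp_rot: [0.627, 0.779, 0.001, -0.001]
contact_force: [-0.7, 13.9, 10.7]
opening: 0.001
finger_force: 10.3
```

```bash
python3 -m handwheel '[0,0,0,0,0,0,0,0,0,0,0,0]'; python3 -c "
from h import *
im,W=cloud('scene');np.save('scene3.npy',W);a=cv2.resize(im[140:230,180:300],(800,600),interpolation=2)
im2,W2=cloud('side');np.save('side3.npy',W2);b=cv2.resize(im2[140:230,210:330],(800,600),interpolation=2)
cv2.imwrite('pics/s3.png',cv2.resize(np.hstack([a,b]),(800,300)))"
```

```text
time: 8.68
eef_pos: [0.5088, -0.054, 0.0314]
tcp_rot: [0.626, 0.779, -0.0, 0.001]
contact_force: [0.5, -1.7, 3.6]
opening: 0.003
finger_force: 1.4
```

View pics/s3.png

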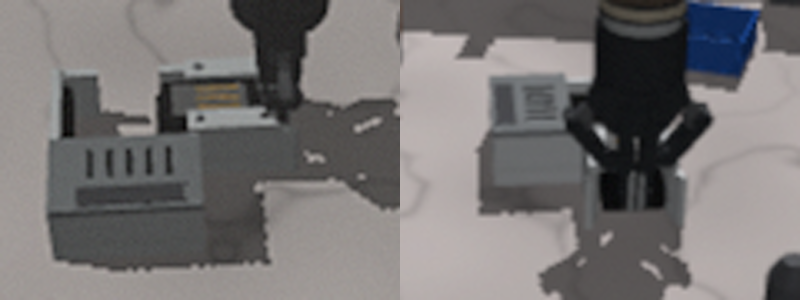

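The pack is in the lane under the lips, centred in the slot; the finger is behind it. The force has eased, so I continue more slowly.

```bash
python3 -m handwheel '[0.0086,-0.039,0,0,0,0,0.0086,-0.039,0,0,0,0,0.0086,-0.039,0,0,0,0]' && python3 -m handwheel '[0.0086,-0.039,0,0,0,0,0.0086,-0.039,0,0,0,0,0.0086,-0.039,0,0,0,0]'
```

```text
time: 9.03
eef_pos: [0.5119, -0.0687, 0.0314]
tcp_rot: [0.627, 0.779, 0.001, -0.001]
contact_force: [-0.9, 6.7, 8.0]
opening: -0.003
finger_force: 5.2
time: 9.28
eef_pos: [0.5155, -0.0861, 0.0313]
tcp_rot: [0.627, 0.779, 0.001, -0.002]
contact_force: [-2.0, 6.7, 7.7]
opening: 0.003
finger_force: 5.4
```

```bash
python3 -m handwheel '[0.0076,-0.039,0.015,0,0,0,0.0076,-0.039,0,0,0,0,0.008,-0.039,0,0,0,0]' && python3 -m handwheel '[0.0086,-0.039,0,0,0,0,0.0086,-0.039,0,0,0,0]'
```

```text
time: 9.53
eef_pos: [0.5188, -0.1052, 0.0327]
tcp_rot: [0.626, 0.78, -0.0, -0.001]
contact_force: [0.1, 2.2, 1.1]
opening: -0.003
finger_force: 1.0
time: 9.7
eef_pos: [0.5215, -0.1174, 0.0327]
tcp_rot: [0.626, 0.779, -0.0, -0.0]
contact_force: [-0.4, 1.6, 1.6]
opening: 0.003
finger_force: 0.8
```

```bash
for i in 1; do python3 -m handwheel '[0.0029,-0.013,0,0,0,0,0,0,0,0,0,0]'; python3 -m handwheel '[0.0029,-0.013,0,0,0,0,0,0,0,0,0,0]'; done
```

```text
time: 9.87
eef_pos: [0.5223, -0.1198, 0.0329]
tcp_rot: [0.627, 0.779, -0.0, 0.0]
contact_force: [-0.3, 0.1, 0.7]
opening: 0.001
finger_force: 0.0
time: 10.03
eef_pos: [0.5225, -0.1208, 0.0329]
tcp_rot: [0.627, 0.779, 0.0, -0.0]
contact_force: [0.6, 0.9, -0.3]
opening: -0.001
finger_force: 0.6
```

```bash
python3 -m handwheel '[0.0029,-0.013,0,0,0,0,0,0,0,0,0,0]'; python3 -m handwheel '[0.0029,-0.013,0,0,0,0,0,0,0,0,0,0]';  python3 -m handwheel '[0.0015,-0.0065,0,0,0,0,0,0,0,0,0,0]'
```

```text
time: 10.2
eef_pos: [0.5228, -0.1218, 0.0329]
tcp_rot: [0.627, 0.779, 0.001, -0.001]
contact_force: [0.2, 4.7, 0.9]
opening: -0.001
finger_force: 2.3
time: 10.37
eef_pos: [0.5231, -0.1228, 0.0329]
tcp_rot: [0.627, 0.779, 0.001, -0.002]
contact_force: [-0.1, 8.1, 2.7]
opening: -0.002
finger_force: 3.9
time: 10.53
eef_pos: [0.5232, -0.1231, 0.0329]
tcp_rot: [0.627, 0.779, 0.001, -0.003]
contact_force: [-0.6, 10.6, 3.9]
opening: -0.0
finger_force: 5.0
```

The bumper is met: force is rising about 3 N/mm at y≈49–51 in the cradle frame, as expected. Now I back off, rise, and go to the window side.

```bash
python3 -m handwheel '[-0.0143,0.0651,0,0,0,0,0,0,0.25,0,0,0,0,0,0.27,0,0,0,0,0,0,0,0,0]' && python3 -m handwheel '[-0.102,-0.163,0,0,0,0,-0.102,-0.163,0,0,0,0,-0.102,-0.163,0,0,0,0,0,0,0,0,0,0,0,0,0,0,0,0]' && python3 look.py pics/w5.png; python3 -c "
from h import *
im,W=cloud('scene');np.save('scene4.npy',W)
p=W.reshape(-1,3);m=(p[:,0]>.47)&(p[:,0]<.58)&(p[:,1]>-.25)&(p[:,1]<-.09)&(p[:,2]>.036)&(p[:,2]<.0475)
l=loc(np.array([535.4,-172.,.216]),p[m][:,:2]*1000);print(len(l),np.percentile(l,[2,50,98],axis=0))"
```

```text
time: 10.87
eef_pos: [0.5266, -0.118, 0.1192]
tcp_rot: [0.626, 0.78, 0.001, 0.008]
contact_force: [2.0, -0.6, 2.0]
opening: -0.001
finger_force: 0.0
time: 11.28
eef_pos: [0.4754, -0.1906, 0.1113]
tcp_rot: [0.627, 0.779, -0.0, 0.001]
contact_force: [0.3, 0.0, -0.1]
opening: -0.001
finger_force: 0.0
11.3333 [ 0.4757 -0.1898  0.1113] toolx yaw 102.35830616688271 F [-0.5 -0.8  0.3] [-0.58  0.09  2.08 -0.    0.97 -0.79]
27407
[ 5.31373e+02 -1.69841e+02  1.92000e-01] 0.24161477469544856
531 [[-36.05362957 -51.60721413]
 [ -1.02954103  -3.61855881]
 [ 37.13415827  68.4960951 ]]
```

View pics/w5.png

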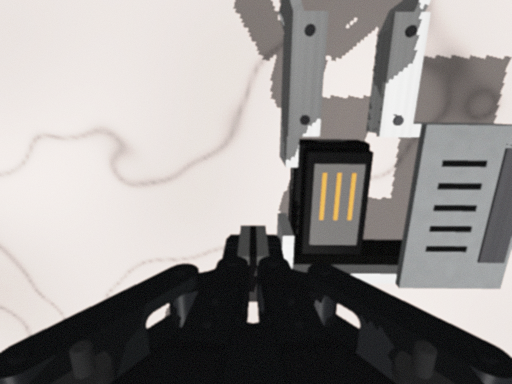

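The pack sits in the pocket against the bumper, at about (335,200), and the finger is at about (252,250) outside the window. Next I lower it and push across.

```bash
python3 -m handwheel '[-0.004,0.0195,-0.25,0,0,0,0,0,-0.27,0,0,0,0,0,0,0,0,0,0,0,0,0,0,0]' && python3 -m handwheel '[0.0326,0.0071,0,0,0,0,0.0326,0.0071,0,0,0,0,0.0326,0.0071,0,0,0,0,0,0,0,0,0,0]' && python3 -m handwheel '[0.0326,0.0071,0,0,0,0,0.0326,0.0071,0,0,0,0,0,0,0,0,0,0]'
```

```text
time: 11.72
eef_pos: [0.4734, -0.1843, 0.0307]
tcp_rot: [0.626, 0.78, -0.0, -0.004]
contact_force: [-0.2, -0.4, 1.4]
opening: -0.0
finger_force: 0.0
time: 12.05
eef_pos: [0.4924, -0.1839, 0.0358]
tcp_rot: [0.626, 0.78, 0.0, 0.003]
contact_force: [0.5, 0.5, -0.3]
opening: 0.004
finger_force: 0.0
time: 12.3
eef_pos: [0.5009, -0.1816, 0.0346]
tcp_rot: [0.626, 0.78, 0.0, 0.001]
contact_force: [-0.8, -1.1, 0.5]
opening: -0.002
finger_force: 0.4
```

```bash
python3 -m handwheel '[0.0326,0.0071,0,0,0,0,0.0326,0.0071,0,0,0,0,0.0326,0.0071,0,0,0,0]' && python3 -m handwheel '[0.0326,0.0071,0,0,0,0,0.0326,0.0071,0,0,0,0,0.0,0.0,0,0,0,0]' && python3 look.py pics/w6.png
```

```text
time: 12.55
eef_pos: [0.5145, -0.1782, 0.0339]
tcp_rot: [0.626, 0.779, -0.0, -0.0]
contact_force: [-4.5, -1.7, 5.6]
opening: -0.002
finger_force: 3.0
time: 12.8
eef_pos: [0.5251, -0.1759, 0.0338]
tcp_rot: [0.626, 0.779, 0.0, 0.001]
contact_force: [-0.8, 0.1, 1.0]
opening: -0.003
finger_force: 0.3
12.85 [ 0.5246 -0.1757  0.0333] toolx yaw 102.41850409759323 F [-0.3 -1.3  0.1] [-0.51  0.3   2.    0.    0.83 -0.72]
45732
[ 5.32453e+02 -1.69246e+02  2.07000e-01] 1.8165781127582723
```

View pics/w6.png

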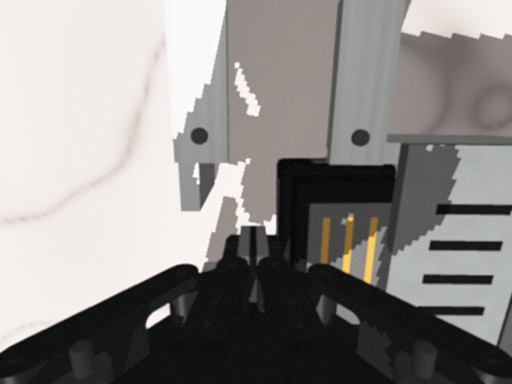

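The pack is square and moving across, with the finger at its near side, about (275,240). Continuing in smaller steps.

```bash
python3 -m handwheel '[0.026,0.0057,0,0,0,0,0.026,0.0057,0,0,0,0,0.026,0.0057,0,0,0,0]' && python3 -m handwheel '[0.026,0.0057,0,0,0,0,0.013,0.0029,0,0,0,0,0,0,0,0,0,0]' && python3 -m handwheel '[0.013,0.0029,0,0,0,0,0,0,0,0,0,0]'&& python3 -m handwheel '[0.013,0.0029,0,0,0,0,0,0,0,0,0,0]'
```

```text
time: 13.1
eef_pos: [0.5355, -0.1728, 0.0326]
tcp_rot: [0.627, 0.779, -0.0, -0.001]
contact_force: [-1.3, -0.9, -0.2]
opening: -0.0
finger_force: 0.7
time: 13.35
eef_pos: [0.5422, -0.1717, 0.033]
tcp_rot: [0.626, 0.78, 0.0, 0.0]
contact_force: [-0.6, -0.2, 0.6]
opening: 0.0
finger_force: 0.0
time: 13.52
eef_pos: [0.5438, -0.1714, 0.0331]
tcp_rot: [0.626, 0.779, 0.0, 0.0]
contact_force: [-1.6, 0.0, 0.5]
opening: 0.004
finger_force: 0.2
time: 13.68
eef_pos: [0.5454, -0.1709, 0.0331]
tcp_rot: [0.626, 0.779, -0.0, -0.0]
contact_force: [-0.8, -0.9, -0.1]
opening: 0.001
finger_force: 0.7
```

```bash
python3 -m handwheel '[0.013,0.0029,0,0,0,0,0,0,0,0,0,0]'|sed -n '1,2p;4p' && python3 -m handwheel '[0.013,0.0029,0,0,0,0,0,0,0,0,0,0]'|sed -n '1,2p;4p'; python3 -m handwheel '[0.013,0.0029,0,0,0,0,0,0,0,0,0,0]'|sed -n '1,2p;4p';python3 -m handwheel '[0.013,0.0029,0,0,0,0,0,0,0,0,0,0]'|sed -n '1,2p;4p'
```

```text
time: 13.85
eef_pos: [0.5462, -0.1704, 0.033]
contact_force: [-5.7, -0.8, 3.4]
time: 14.02
eef_pos: [0.5478, -0.1699, 0.0329]
contact_force: [-6.1, -0.4, 3.3]
time: 14.18
eef_pos: [0.5497, -0.1694, 0.0329]
contact_force: [-7.5, 0.0, 3.9]
time: 14.35
eef_pos: [0.5517, -0.169, 0.0329]
contact_force: [-6.5, -0.0, 3.8]
```

```bash
python3 -m handwheel '[0.0065,0.0014,0,0,0,0,0,0,0,0,0,0]'|sed -n '1,2p;4p' && python3 -m handwheel '[0.0065,0.0014,0,0,0,0,0,0,0,0,0,0]'|sed -n '2p;4p'; python3 -m handwheel '[0.0065,0.0014,0,0,0,0,0,0,0,0,0,0]'|sed -n '2p;4p';python3 -m handwheel '[0.0065,0.0014,0,0,0,0,0,0,0,0,0,0]'|sed -n '2p;4p'
```

```text
time: 14.52
eef_pos: [0.5525, -0.1688, 0.0329]
contact_force: [-6.6, -1.5, 4.3]
eef_pos: [0.5534, -0.1686, 0.0329]
contact_force: [-7.4, -0.4, 4.5]
eef_pos: [0.5544, -0.1684, 0.0329]
contact_force: [-6.0, -0.6, 3.9]
eef_pos: [0.5554, -0.1682, 0.0329]
contact_force: [-7.1, -0.2, 4.3]
```

```bash
python3 -m handwheel '[0.0065,0.0014,0,0,0,0,0,0,0,0,0,0]'|sed -n '2p;4p' && python3 -m handwheel '[0.0065,0.0014,0,0,0,0,0,0,0,0,0,0]'|sed -n '2p;4p'; python3 -m handwheel '[0.004,0.001,0,0,0,0,0,0,0,0,0,0]'|sed -n '2p;4p'
```

```text
eef_pos: [0.556, -0.168, 0.0329]
contact_force: [-8.0, -0.6, 5.4]
eef_pos: [0.5562, -0.168, 0.0328]
contact_force: [-10.6, -2.0, 6.4]
eef_pos: [0.5562, -0.1679, 0.0328]
contact_force: [-12.7, -1.6, 7.9]
```

```bash
python3 -m handwheel '[0.0065,0.0014,0,0,0,0,0,0,0,0,0,0]'|sed -n '2p;4p'; python3 -m handwheel '[0.0065,0.0014,0,0,0,0,0,0,0,0,0,0]'|sed -n '2p;4p'
```

```text
eef_pos: [0.5563, -0.168, 0.0328]
contact_force: [-15.8, -2.5, 8.6]
eef_pos: [0.5564, -0.1679, 0.0328]
contact_force: [-19.8, -3.8, 12.5]
```

It's at the hard stop: 20 N with no motion, after about 10 mm of light drag. I retreat and check.

```bash
python3 -m handwheel '[-0.065,-0.0143,0,0,0,0,-0.13,-0.0285,0,0,0,0,0,0,0.2,0,0,0,0,0,0.25,0,0,0,-0.2,-0.04,0.1,0,0,0]' && python3 -m handwheel '[-0.1,0,0.2,0,0,0,0,0,0.2,0,0,0,0,0,0,0,0,0,0,0,0,0,0,0]' && python3 look.py pics/w7.png
python3 - <<'E'
from h import *
q0=np.array([533.1,-171,.216])
p=np.load('w.npy').reshape(-1,3);p=p[~np.isnan(p[:,0])]
m=(p[:,2]>.046)&(p[:,2]<.065)&(p[:,0]>.42)&(p[:,0]<.72)&(p[:,1]>-.26)&(p[:,1]<.02)
q,f=fitc(p[m],q0);l=loc(q,p[:,:2]*1000);z=p[:,2]
for n,lo,hi in(('body',.021,.029),('top',.04,.048)):
    k=(l[:,0]>15)&(l[:,0]<46)&(abs(l[:,1])<44)&(z>lo)&(z<hi);print(n,k.sum(),np.percentile(l[k],[1,5,50,95,99],axis=0).round(1).tolist())
E
```

```text
time: 16.27
eef_pos: [0.508, -0.1816, 0.1215]
tcp_rot: [0.626, 0.78, 0.002, 0.007]
contact_force: [0.6, -0.9, 1.0]
opening: -0.001
finger_force: 0.0
time: 16.6
eef_pos: [0.4891, -0.1808, 0.1786]
tcp_rot: [0.627, 0.779, 0.001, 0.004]
contact_force: [0.4, 0.2, -0.7]
opening: -0.001
finger_force: 0.0
16.65 [ 0.4881 -0.1801  0.1766] toolx yaw 102.40901641419389 F [ 0.7 -0.1  0. ] [-0.55  0.02  2.02  0.    1.1  -0.77]
15946
[ 5.33003e+02 -1.70761e+02  2.08000e-01] 0.24783806723242288
body 610 [[35.8, -41.5], [36.1, -37.5], [38.7, 3.0], [41.8, 39.6], [44.3, 42.1]]
top 503 [[40.7, -37.8], [41.0, -34.3], [43.1, 2.8], [45.8, 35.0], [46.0, 37.8]]
```

View pics/w7.png

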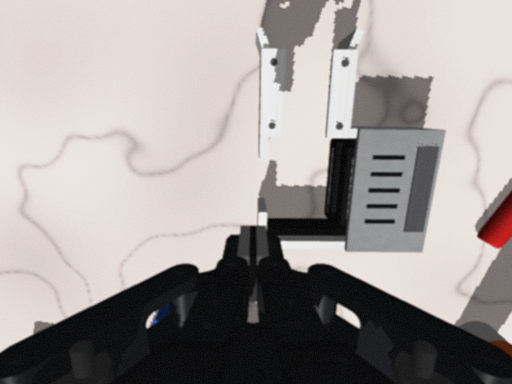

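The pack is in the bay with its near face at cradle x≈36 mm, which is the home position. The pocket is empty and the robot is clear.

```bash
python3 -c "
from plant import ctrl
print(ctrl.sign_off())"
```

```text
the job is handed in; nothing more can be done
None
```

The smaller pack is on charge and the job is handed in: it went through the lane to the bumper, then across under the hood until the contact block hit its hard stop (about 20 N on the final push), and its near face measured 36 mm in the cradle's frame, which is the home position.

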